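# Prime the bench lubricator until its pin pops out

## Task

Prime the hand lubricator: press its black plunger cap down with the fingertips, let it spring back up, and keep pumping like this until the red indicator pin beside it pops fully out and shows its green band, then let the cap come up and move clear. Only press the cap from above: do not take hold of it, do not touch the indicator pin, and leave the small things standing round the pump where they are.

Things in the scene. Friction and masses are not known exactly. Their poses are not given: they have to be found in the camera images.
- pump: hand lubricator bolted to the bench: dark base plate 150 x 172 x 10 mm, grey block 66 (x) x 136 (y) mm with a flat deck 80 mm above the bench, amber reservoir with metal lid behind it (60 mm across, 106 mm high, at x = +66 mm). Origin on the bench under the block's centre, z up. On the deck, at x = 0, stand the plunger (y = -36 mm) and the indicator pin (y = +39 mm)
- plunger (a joint): how far the plunger is pressed, in m: 0 = fully up, 0.020 = fully down. A spring pushes it up by itself; pressing takes about 5 N at the top and up to 17 N near the bottom, where it meets a firm stop. It moves straight down and drives the pin through a ratchet
- plunger_top (a point): centre of the top of the black, slightly domed round plunger cap (42 mm across, 14 mm thick); moves with the cap: 122 mm above the bench when up, 102 mm when fully down
- indicator_pin (a joint): how far the red indicator pin (12 mm across) is out, in m: starts at 0 to 0.014, fully out at 0.036. A full stroke of the plunger (to the stop and all the way up) ratchets it out about 7 mm (the first 3 to 10 mm); half strokes may do nothing. It takes about 3 to 5 full strokes; in the last, from about 0.028, a spring pops it the rest of the way. Further strokes do no harm
- pin_top (a point): top of the red indicator pin, which stands upright 75 mm from the plunger's axis: 87 mm above the bench when in, 123 mm when fully out; a 7 mm green band at its foot shows when it is fully out
- oil_bottle: small yellow dispensing bottle, 28 mm across, 78 mm high, stands loose to the left of the pump (its +y side); origin at the centre of its underside
- belt_pulley: pale toothed belt pulley, 24 mm across, 18 mm high, loose in front of the pump (its -x side); origin at the centre of its underside
- bearing: pale ball bearing ring, 26 mm across, 8 mm high, loose in front of the pump; origin at the centre of its underside
- rod_clamp: pale clamp block with holes, 24 x 40 x 18 mm, loose to the right of the pump (its -y side); origin at the centre of its underside
There are look-alikes about, which are no part of the job. There is more than one size of the oil_bottle; the one meant has the size given above.

How it is judged:
By the outcome, as a careful person would: the job done as asked, in the order asked, and still so for the second after the job is handed in, with the robot touching nothing.
It also fails if it takes over 40 s, if anything falls off the work surface, if the arm or the gripper's body presses on something with over 40 N, if the wrist force passes 120 N, or if a joint passes its speed limit or range.

## Robot

A 6-joint arm with a two-finger parallel gripper is mounted at the origin on a cart in front of the work surface, level with it; the furniture and walls round the work are solid. World frame = base frame: x ahead of the robot, y to its left, z up, the work surface at z = 0. Lengths are in m, angles in rad, forces in N, time in s.
With the tool pointing down it reaches from about 0.4 to 0.925 m from the base axis. Payload 12.5 kg.
Tool frame: the origin (TCP) lies on the centre line of the jaws, within the pads' length; the fingertips stand 19 mm ahead of it and the grasp point (between the pads) is the TCP; y points along the fingers, z is the direction in which the jaws open and shut, and the axes are right-handed (so a half turn about y gives the same grasp; the last joint's range is limited). The gripper opens to 95 mm and grips with 3 to 60 N. Pads are 20 mm wide; open, the fingers measure 119 mm over their backs; the gripper's body (75 mm by 180 mm) begins 59 mm behind the grasp point.
Start: joints at [-1.301, 0.491, 1.559, -0, 1.092, -0.106], TCP at [0.229, -0.581, 0.234] pointing down, gripper open.
Joint ranges: [-3.1, 3.1], [-0.84, 2.19], [0.05, 2.79], [-1.13, 4.28], [0.06, 2.93], [-2.69, 2.69]. Speed limits (rad/s): [2.22, 2.22, 2.79, 3.14, 3.14, 3.14].

## Interface

Orientations are given as a rotation vector (axis times angle).
In Python, from station import arm gives the robot as it stands.
- The arm moves only by the tool step_arm, never from a script. Its argument "series" is one flat list of numbers, 5 for each row, row after row: the shift along the tool's x, y, z in mm, then the turn about the tool's y in rad, then the closure in counts, from 0 (fully open) to 255 (shut). In form: [tx, ty, tz, roll, grip, tx, ty, tz, roll, grip, ...]. A call has 1 to 20 rows; each row is the pose to reach, as a shift and turn from the pose commanded when the call began, along the tool's axes at that moment; what a row does not reach only later rows make up. A row lasts 1/8 s, in which the tool goes at most 62.5 mm and 10.7 degrees, less where a joint would pass 70% of its speed; a pose out of reach is approached as far as the arm can. A call with a gripper value outside its range is refused whole. The fingers move at their own pace and stop on an object; "force" is the grip in N (left out, the last holds). Time passes only in rows, so rows that repeat a pose let the fingers close. It gives the time, the measured TCP pose, the force and the opening at its end, in the units of the state.
- arm.state(): the state, without advancing time (a new reading comes with each control period).
- arm.get_image(name): name is "scene" or "top" or "wrist"; returns a dict with "color" (400x640x3 uint8, blue, green, red), "range_z" (400x640 float32, m along the optical axis (not along the pixel's ray), 0 where there is no reading), "intrinsics" (3x3 intrinsics, pixels), "world_from_camera" (4x4, takes a point from camera to world coordinates); the wrist camera has in their place "T_tool_cam" (4x4, takes a point from camera to tool coordinates, whose origin is the TCP and whose axes are the tool frame's). Camera axes: x right, y down, z forward; pixel columns grow to the right and rows downward; lengths in m; the calibration is good to about 2 mm. A picture is of the moment at which its call begins: read the wrist's pose just before it.
- arm.job_done(): hands the job in, once; it reports no verdict.
The state is a dict: "time": time; "joints": joint angles; "joint_vel": joint speeds; "joint_torque": joint torques, N m; "tcp_pos": TCP position; "orientation": TCP orientation; "contact_force": force on the tool from outside, world axes, zero at the start; "ft_torque": the same for the moment, N m; "width": finger opening in m.
Only numpy, scipy, OpenCV 4.12 (cv2) and the standard library are available. Lean on these libraries where they do the work, as an engineer would, in place of code of your own. Each camera call takes 0.05 s, during which the arm holds its last target.

## Working session

There is one attempt and no reset: what is moved stays moved. The work goes in short steps, Python scripts to look and compute and a tool call to move; the robot and the scene stay as the last step left them, time stands still between calls to the robot, and variables do not carry over. Pictures are saved under pics/ and viewed, and the job is handed in when it is done.

Besides the shell and the picture viewer there is one more tool, called after "Emit:" in YAML: its name, and indented under it one key for each argument. step_arm: Moves the arm, as the interface text tells. Its arguments: {"type":"object","properties":{"series":{"type":"array"},"force":{"type":"number"}},"required":["series"]}

```bash
mkdir -p pics; ls
cat > h.py <<'E'
import numpy as np,cv2
from station import arm
E
python3 - <<'E'
from h import *
s=arm.state();print({k:np.round(v,4).tolist() for k,v in s.items()})
for n in ("scene","top"):
    im=arm.get_image(n);cv2.imwrite(f"pics/{n}0.png",im["color"]);np.savez(f"{n}0.npz",**im)
    print(n,im["intrinsics"].tolist(),np.round(im["world_from_camera"],3).tolist())
E
```

```text
pics
{'time': 0.0, 'joints': [-1.3006, 0.4916, 1.5595, -0.0, 1.0917, -0.1056], 'joint_vel': [-0.0004, 0.0007, 0.0007, 0.0002, 0.0018, -0.0002], 'joint_torque': [-0.0005, -61.2635, -25.8184, 0.0693, 0.0482, -0.0001], 'tcp_pos': [0.2293, -0.5812, 0.233], 'orientation': [-0.3835, 2.0172, -2.0148], 'contact_force': [0.332, 0.1058, 0.5186], 'ft_torque': [0.045, -0.0282, -0.0107], 'width': 0.0951}
scene [[476.1503693577047, 0.0, 322.1647776401458], [0.0, 476.1503693577047, 191.4066239838616], [0.0, 0.0, 1.0]] [[-0.613, -0.537, 0.579, -0.002], [-0.79, 0.435, -0.433, 0.372], [-0.02, -0.723, -0.691, 0.71], [0.0, 0.0, 0.0, 1.0]]
top [[472.04389729028384, 0.0, 321.4489413111983], [0.0, 472.04389729028384, 198.85649067171462], [0.0, 0.0, 1.0]] [[-0.001, -0.998, 0.06, 0.434], [-1.0, 0.002, 0.006, -0.004], [-0.006, -0.06, -0.998, 1.208], [0.0, 0.0, 0.0, 1.0]]
```

View pics/scene0.png

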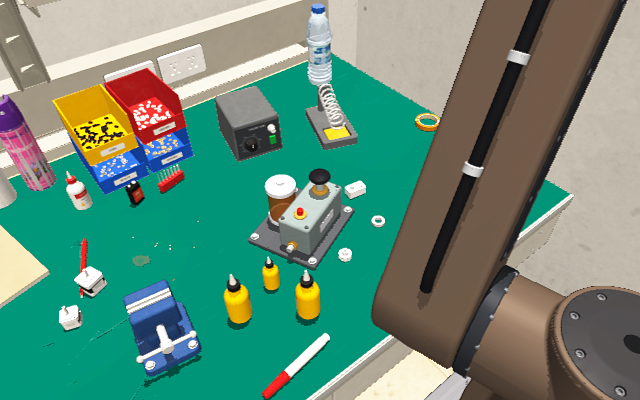

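View pics/top0.png

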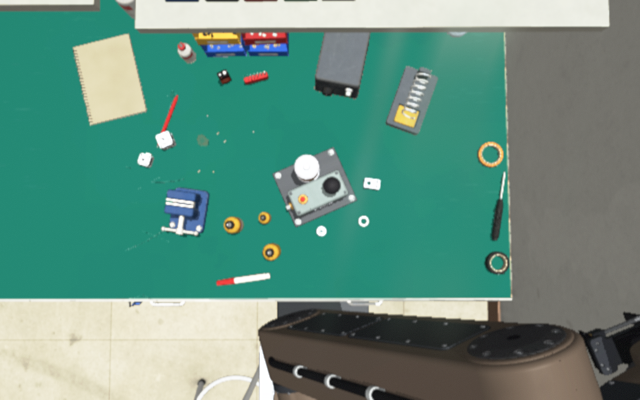

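The top view shows the black cap at about (332,186), the red pin at (303,199), the lid at (307,168), and the small things around the pump. Next I measure these.

```bash
cat >> h.py <<'E'
def ray(im,u,v,z):
    K=im["intrinsics"];T=im["world_from_camera"]
    d=T[:3,:3]@np.linalg.solve(K,[u,v,1.]);o=T[:3,3];return o+d*(z-o[2])/d[2]
E
python3 - <<'E'
from h import *
for n,(x0,y0,x1,y1),(px0,py0,px1,py1) in (("top",(318,172,348,200),(294,190,312,208)),("scene",(300,160,340,192),(290,202,312,222))):
    im=dict(np.load(f"{n}0.npz"));c=im["color"]
    hsv=cv2.cvtColor(c,cv2.COLOR_BGR2HSV)
    def blob(m,b):
        k=np.zeros_like(m);k[b[1]:b[3],b[0]:b[2]]=m[b[1]:b[3],b[0]:b[2]]
        nn,l,st,ce=cv2.connectedComponentsWithStats(k);i=1+np.argmax(st[1:,4]);return st[i],ce[i],l==i
    m=(c.max(2)<60).astype(np.uint8)
    st,ce,L=blob(m,(x0,y0,x1,y1));print(n,"cap",st,ce,ray(im,*ce,.116), "range",np.median(im["range_z"][L]))
    T=im["world_from_camera"];v,u=np.where(L);z=im["range_z"][L]
    P=np.c_[(np.c_[u,v,np.ones_like(u)]@np.linalg.inv(im["intrinsics"]).T)*z[:,None],np.ones_like(z)]@T.T
    print(" cap 3d med",np.median(P,0)[:3], np.percentile(P[:,2],[5,50,95]))
    m=(((hsv[...,0]<8)|(hsv[...,0]>172))&(hsv[...,1]>140)&(hsv[...,2]>90)).astype(np.uint8)
    st,ce,L=blob(m,(px0,py0,px1,py1));print(" pin",st,ce,ray(im,*ce,.09))
    v,u=np.where(L);z=im["range_z"][L]
    P=np.c_[(np.c_[u,v,np.ones_like(u)]@np.linalg.inv(im["intrinsics"]).T)*z[:,None],np.ones_like(z)]@T.T
    print(" pin 3d",np.median(P,0)[:3])
im=dict(np.load("top0.npz"))
for nme,u,v,z in (("lid",307,168,.106),("clamp",372,184,.018),("bearing",364,221,.008),("pulley",321,231,.018),("bottle",264,218,.07)):print(nme,ray(im,u,v,z).round(3))
c=cv2.resize(im["color"][140:260,240:400],None,fx=5,fy=5,interpolation=cv2.INTER_CUBIC);cv2.imwrite("pics/topz.png",c)
c=cv2.resize(dict(np.load("scene0.npz"))["color"][150:280,230:400],None,fx=4,fy=4,interpolation=cv2.INTER_CUBIC);cv2.imwrite("pics/scz.png",c)
from scipy.spatial.transform import Rotation as R
print(R.from_rotvec(arm.state()["orientation"]).as_matrix().round(3))
E
```

```text
top cap [324 178  15  15 128] [330.46875   185.4921875] [ 0.53123667 -0.01875003  0.116     ] range 1.0901115
 cap 3d med [ 0.52966739 -0.01644303  0.12110837] [0.11717651 0.12110837 0.12454438]
 pin [301 197   4   4  12] [302.25       198.66666667] [0.50230979 0.04793079 0.09      ]
 pin 3d [0.50135746 0.04826495 0.09372382]
scene cap [309 169  21  16 244] [319.07377049 176.08196721] [ 0.5321113 -0.0211785  0.116    ] range 0.8827068
 cap 3d med [ 0.5280654  -0.0186112   0.12076053] [0.11584194 0.12076053 0.12327406]
 pin [297 207   6   9  41] [299.48780488 211.09756098] [0.50267973 0.04696417 0.09      ]
 pin 3d [0.49977224 0.04956163 0.0944881 ]
lid [0.573 0.036 0.106]
clamp [ 0.544 -0.125  0.018]
bearing [ 0.45  -0.105  0.008]
pulley [0.425 0.004 0.018]
bottle [0.457 0.141 0.07 ]
[[-0.93  -0.     0.367]
 [-0.367  0.001 -0.93 ]
 [-0.    -1.    -0.001]]
```

View pics/topz.png

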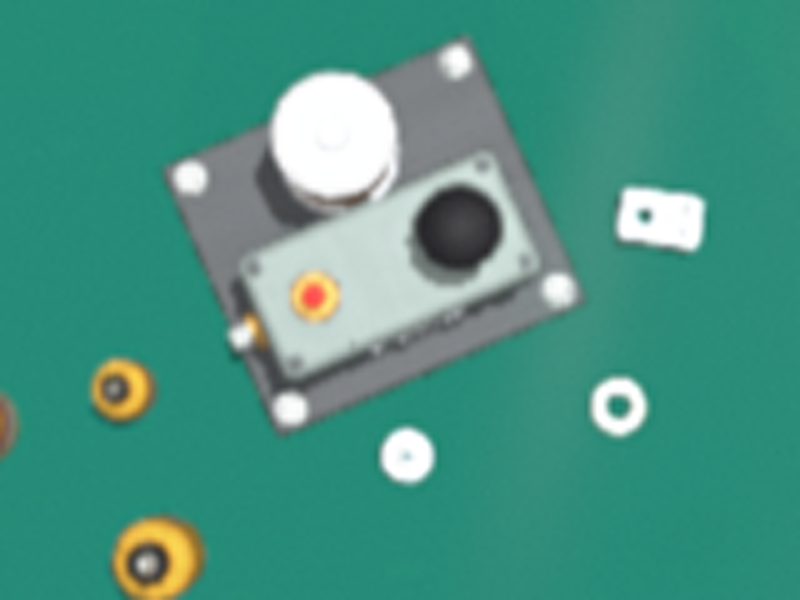

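View pics/scz.png

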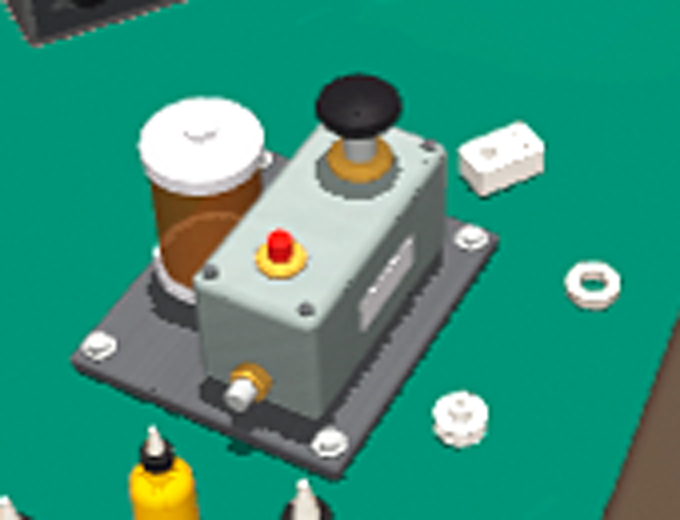

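Both views put the cap at about (0.5315, -0.0205), top z about 0.122, and the pin at (0.502, 0.048). I'll travel high with the fingers shutting.

Emit:
step_arm:
  series: [-40,0,-34,0,255,-90,0,-76,0,255,-135,0,-114,0,255,-180,0,-152,0,255,-225,0,-190,0,255,-270,0,-228,0,255,-315,0,-266,0,255,-360,0,-303,0,255,-405,0,-341,0,255,-445,0,-375,0,255,-475,0,-400,0,255,-487,0,-410,0,255,-487,0,-410,0,255,-487,0,-410,0,255,-487,0,-410,0,255]
  force: 20

```text
time: 1.98
tcp_pos: [0.5316, -0.0223, 0.2337]
orientation: [-0.382, 2.017, -2.017]
contact_force: [0.3, 0.4, -0.0]
width: 0.0005
```

```bash
cat >> h.py <<'E'
from scipy.spatial.transform import Rotation as R
def st():
    s=arm.state();print({k:np.round(s[k],4).tolist() for k in("time","tcp_pos","contact_force","width","joints")});return s
E
python3 - <<'E'
from h import *
s=st()
print(R.from_rotvec(s["orientation"]).as_matrix().round(3))
im=arm.get_image("wrist");print(im["T_tool_cam"].round(3).tolist());np.savez("w1.npz",**im);cv2.imwrite("pics/w1.png",im["color"])
im=arm.get_image("scene");cv2.imwrite("pics/s1.png",im["color"])
E
```

```text
{'time': 1.975, 'tcp_pos': [0.5316, -0.0223, 0.2337], 'contact_force': [0.2703, 0.3562, -0.042], 'width': 0.0005, 'joints': [-0.1661, 0.3593, 1.7858, -0.0002, 0.9965, 1.0305]}
[[-0.931 -0.     0.366]
 [-0.366 -0.    -0.931]
 [ 0.    -1.     0.   ]]
[[-0.001, 0.965, 0.262, -0.073], [0.0, -0.262, 0.965, -0.152], [1.0, 0.001, 0.0, 0.0], [0.0, 0.0, 0.0, 1.0]]
```

View pics/w1.png

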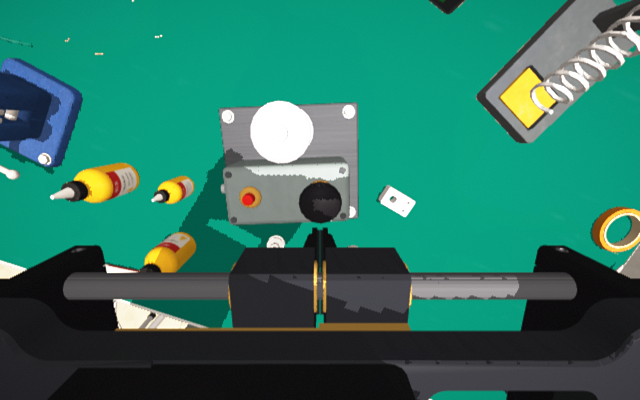

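View pics/s1.png

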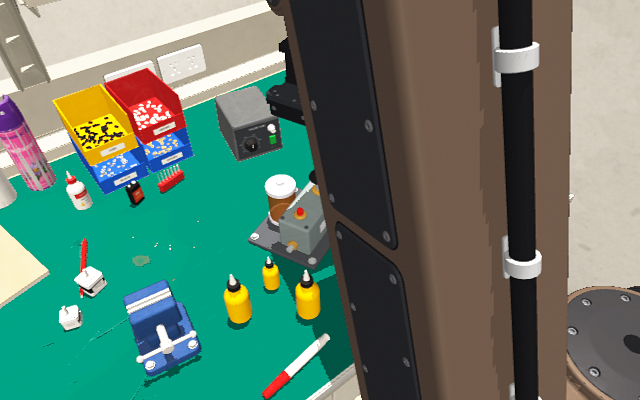

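The wrist view shows the cap at (320,201) and the pin at (249,199), with the tips above the cap. The scene view shows the pin at (300,212) without occlusion. I'll cross-check the cap from the wrist camera.

Run:
```python
from h import *
im=dict(np.load("w1.npz"));s=arm.state();c=im["color"]
T=np.eye(4);T[:3,:3]=R.from_rotvec(s["orientation"]).as_matrix();T[:3,3]=s["tcp_pos"];im["world_from_camera"]=T@im["T_tool_cam"]
m=np.zeros((400,640),np.uint8);m[178:226,294:346]=(c.max(2)<70)[178:226,294:346]
n,l,stt,ce=cv2.connectedComponentsWithStats(m);i=1+np.argmax(stt[1:,4]);print(stt[i],ce[i])
b=stt[i];print("cap",ray(im,b[0]+b[2]/2-.5,b[1]+b[3]/2-.5,.116),ray(im,*ce[i],.116))
print("pin",ray(im,249,199,.092))
```

```text
[ 299  182   43   41 1347] [319.86191537 202.10987379]
cap [ 0.53232902 -0.02247331  0.116     ] [ 0.53217919 -0.02239029  0.116     ]
pin [0.5022849  0.04499714 0.092     ]
```

Centred within 1 mm. I'll descend and make a first careful press: contact should be at ty≈93, the stop at ≈113.

Emit:
step_arm:
  series: [0,30,0,0,255,0,60,0,0,255,0,80,0,0,255,0,90,0,0,255,0,98,0,0,255,0,104,0,0,255,0,108,0,0,255,0,111,0,0,255,0,111,0,0,255]

```text
time: 3.2
tcp_pos: [0.5319, -0.0215, 0.1239]
orientation: [-0.383, 2.015, -2.016]
contact_force: [-6.0, -0.7, 13.0]
width: 0.0005
```

Emit:
step_arm:
  series: [0,2,0,0,255,0,3.5,0,0,255,0,4.5,0,0,255,0,4.5,0,0,255]

```text
time: 3.7
tcp_pos: [0.532, -0.0216, 0.1213]
orientation: [-0.381, 2.014, -2.016]
contact_force: [-12.3, -1.0, 35.8]
width: 0.0005
```

At the stop (36 N). Release fully and check the pin.

Emit:
step_arm:
  series: [0,-8,0,0,255,0,-18,0,0,255,0,-28,0,0,255,0,-28,0,0,255,0,-28,0,0,255]

```text
time: 4.32
tcp_pos: [0.5319, -0.0213, 0.1459]
orientation: [-0.383, 2.016, -2.016]
contact_force: [-0.2, 0.7, 0.9]
width: 0.0007
```

```bash
cat > look.py <<'E'
from h import *
import sys
s=st();k=sys.argv[1]
w=arm.get_image("wrist")["color"];im=arm.get_image("scene");c=im["color"]
h=cv2.cvtColor(c,cv2.COLOR_BGR2HSV);m=(((h[...,0]<8)|(h[...,0]>172))&(h[...,1]>140)&(h[...,2]>90))
m[:180]=0;m[230:]=0;m[:,:285]=0;m[:,315:]=0
v,u=np.where(m);
K=im["intrinsics"];T=im["world_from_camera"]
Ti=np.linalg.inv(T)
for z in (.087,.123):
    p=K@(Ti@[.5023,.0465,z,1])[:3];print("pred row top z",z,(p[:2]/p[2]).round(1))
print("red rows",v.min() if len(v) else None,v.max() if len(v) else None,"cols",u.min(),u.max(),len(v))
cv2.imwrite(f"pics/c{k}.png",np.hstack([cv2.resize(c[160:260,250:350],(400,400),interpolation=cv2.INTER_CUBIC),cv2.resize(w[100:260,200:360],(400,400))]))
E
python3 look.py 1
```

```text
{'time': 4.325, 'tcp_pos': [0.5319, -0.0213, 0.1459], 'contact_force': [-0.155, 0.7416, 0.8502], 'width': 0.0007, 'joints': [-0.1641, 0.4728, 1.8805, -0.0001, 0.7882, 1.031]}
pred row top z 0.087 [299.9 212.2]
pred row top z 0.123 [298.8 198.1]
red rows 204 215 cols 297 302 65
```

View pics/c1.png

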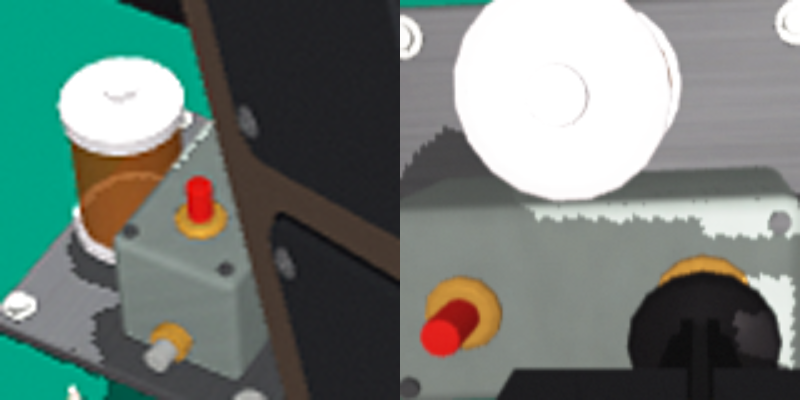

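The pin rose 3 px (about 7 mm), so the ratchet works. Two more full strokes.

Emit:
step_arm:
  series: [0,8,0,0,255,0,18,0,0,255,0,25,0,0,255,0,28,0,0,255,0,28,0,0,255,0,18,0,0,255,0,8,0,0,255,0,0,0,0,255,0,0,0,0,255,0,8,0,0,255,0,18,0,0,255,0,25,0,0,255,0,28,0,0,255,0,28,0,0,255,0,18,0,0,255,0,8,0,0,255,0,0,0,0,255,0,0,0,0,255]

```text
time: 6.68
tcp_pos: [0.5318, -0.0213, 0.1457]
orientation: [-0.384, 2.016, -2.016]
contact_force: [0.2, -0.2, -0.1]
width: 0.0005
```

```bash
python3 look.py 2
```

```text
{'time': 6.675, 'tcp_pos': [0.5318, -0.0213, 0.1457], 'contact_force': [0.1895, -0.2168, -0.1183], 'width': 0.0005, 'joints': [-0.1641, 0.4731, 1.8808, -0.0001, 0.788, 1.0311]}
pred row top z 0.087 [299.9 212.2]
pred row top z 0.123 [298.8 198.1]
red rows 197 212 cols 295 302 97
```

View pics/c2.png

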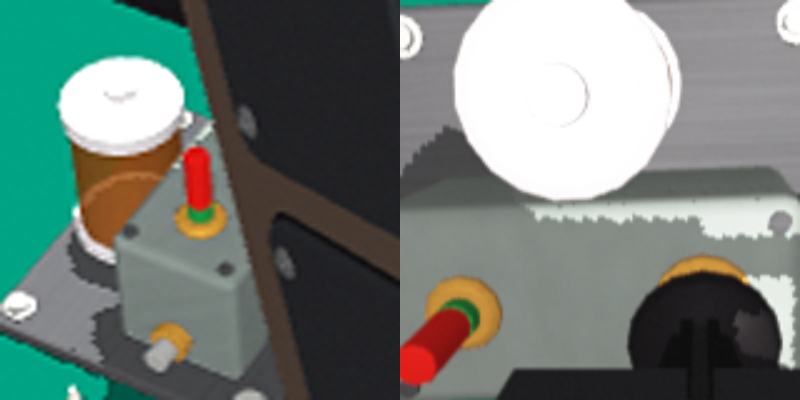

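The green band shows in both views, and the pin top is at row 197 (about 198 expected when fully out). Further strokes do no harm, so one more will tell whether it is at its end; then I'll move clear.

Emit:
step_arm:
  series: [0,8,0,0,255,0,18,0,0,255,0,25,0,0,255,0,28,0,0,255,0,28,0,0,255,0,18,0,0,255,0,8,0,0,255,0,0,0,0,255,0,0,0,0,255]

```text
time: 7.9
tcp_pos: [0.5319, -0.0213, 0.1458]
orientation: [-0.383, 2.016, -2.016]
contact_force: [0.5, 0.9, -0.8]
width: 0.0002
```

```bash
python3 look.py 3
```

```text
{'time': 7.9, 'tcp_pos': [0.5319, -0.0213, 0.1458], 'contact_force': [0.509, 0.906, -0.8387], 'width': 0.0002, 'joints': [-0.1641, 0.4729, 1.8807, -0.0001, 0.7881, 1.031]}
pred row top z 0.087 [299.9 212.2]
pred row top z 0.123 [298.8 198.1]
red rows 197 212 cols 295 302 97
```

Emit:
step_arm:
  series: [0,-20,0,0,255,0,-50,0,0,255,0,-80,0,0,255,0,-90,0,0,255,0,-90,0,0,255,40,-90,30,0,255,90,-90,70,0,255,135,-90,110,0,255,180,-90,150,0,255,220,-90,185,0,255,235,-90,200,0,255,235,-90,200,0,255,235,-90,200,0,255]

```text
time: 9.62
tcp_pos: [0.3868, -0.2928, 0.2353]
orientation: [-0.384, 2.017, -2.015]
contact_force: [-0.7, -1.0, -1.1]
width: 0.0003
```

Run:
```python
from h import *
st()
for n in ("scene","top"):
    im=arm.get_image(n);c=im["color"];np.savez(n+"9.npz",**im)
    a=dict(np.load(n+"0.npz"))["color"]
    b=(slice(150,280),slice(230,400)) if n=="scene" else (slice(140,260),slice(240,400))
    cv2.imwrite(f"pics/{n}9.png",np.hstack([cv2.resize(x[b],(400,300),interpolation=cv2.INTER_CUBIC) for x in (a,c)]))
```

```text
{'time': 9.625, 'tcp_pos': [0.3868, -0.2928, 0.2353], 'contact_force': [-0.6932, -0.9609, -1.073], 'width': 0.0003, 'joints': [-0.7844, 0.2915, 1.8887, 0.0001, 0.9629, 0.4105]}
```

View pics/scene9.png

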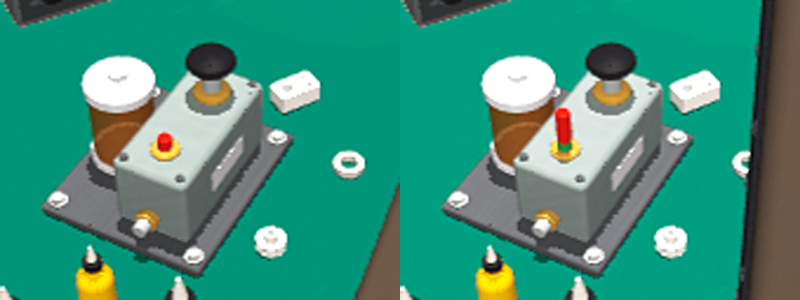

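View pics/top9.png

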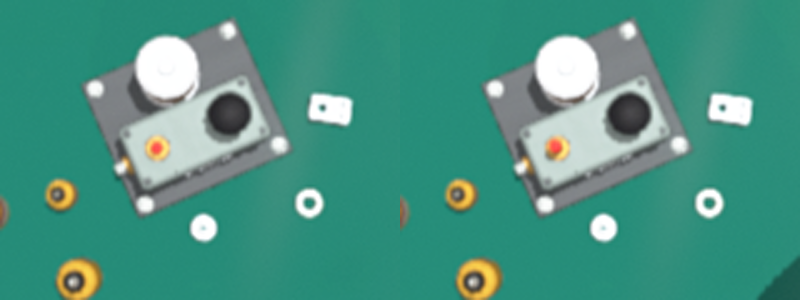

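The before and after pictures match: the pin is out with its green band showing, the cap is up, and the loose things haven't moved. The arm is clear, so I'm handing it in.

```bash
python3 -c "
from station import arm
print(arm.job_done())"
```

```text
the job is handed in; nothing more can be done
None
```

The pump is primed: the red pin is fully out with its green band showing, and I've handed the job in. It took about 9.7 s of the 40 s allowed.

- **Pressing:** I pressed the cap from above with closed fingertips, four full strokes with full release between them. The first reached the stop at about 36 N. The others were commanded to the same depth, but I took no force reading at the bottom of those.
- **Pin:** The green band showed after the third stroke. The fourth left the pin's top at the same place in the image (row 197, about 198 expected when fully out), so it is at its end.
- **Last pictures:** The cap is back up. The bottle, pulley, bearing and clamp are where they were at the start. In the last scene view the arm partly hid the bearing, but the top view shows it unmoved.
- **Arm:** It stands clear with the wrist force near zero. None of my checks failed or disagreed.

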